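# Turn the recipe binder to the next recipe

### The arm

A 7-joint arm with a two-finger parallel gripper is mounted at the origin on a cart in front of the work surface, level with it; the furniture and walls round the work are solid. World frame = base frame: x ahead of the robot, y to its left, z up, the work surface at z = 0. Lengths are in m, angles in rad, forces in N, time in s.
With the tool pointing down it reaches from about 0.4 to 0.85 m from the base axis. Payload 4.5 kg.
Tool frame: the origin (TCP) lies at the very end of the fingers, on their centre line; the grasp point (between the pads) lies 19 mm behind it; z points along the fingers, y is the line along which they close (so a half turn about z gives the same grasp; the last joint's range is limited). The gripper opens to 88 mm and grips with 3 to 60 N. Pads are 18 mm wide; open, the fingers measure 123 mm over their backs; the gripper's body (75 mm by 187 mm) begins 45 mm behind the grasp point.
Start: joints at [-1.086, 0.689, -0.195, 1.565, 0.157, 0.902, -0.215], TCP at [0.272, 0.563, 0.239] pointing down, gripper open.
Joint ranges: [-3.01, 3.01], [-0.46, 2.08], [-1.47, 1.51], [0.13, 2.56], [-1, 4.14], [0.04, 2.09], [-2.66, 2.66]. Speed limits (rad/s): [2.57, 2.57, 3.14, 3.14, 3.14, 3.14, 3.14].

### API

Orientations are given as a unit quaternion [x, y, z, w].
In Python, from plant import r, optics gives the robot as it stands.
- The arm moves only by the tool servo_tool, never from a script. Its arguments are lists of equal length, an entry for each row: "translation": the shift along the tool's x, y, z in m, a list of three; "turn": the turn, a rotation vector about the tool's x, y, z in rad, a list of three. In form: {"translation": [[dx, dy, dz], ...], "turn": [[rx, ry, rz], ...]}. A call has 1 to 10 rows; each row shifts and turns the commanded pose from where the row before left it, along the tool's axes as they then stand; what a row does not reach is not made up. A row lasts 1/8 s, in which the tool goes at most 62.5 mm and 10.7 degrees, less where a joint would pass 70% of its speed; a pose out of reach is approached as far as the arm can. A call is refused whole if a number of a shift passes 0.0625 or a number of a turn 0.188, either way. A call with a gripper value outside its range is refused whole. "grip" is the opening, from 0 (shut) to 1 (fully open), set as the call begins (left out, the last holds). The fingers move at their own pace and stop on an object; "grip_force" is the grip in N (left out, the last holds). Time passes only in rows, so rows that do not move let the fingers close. It gives the time, the measured TCP pose, the force, the opening and the grip force at its end, in the units of the state.
- r.get_state(): the state, without advancing time (a new reading comes with each control period).
- optics.snapshot(name): name is "side" or "top" or "wrist"; returns a dict with "img" (400x640x3 uint8, red, green, blue), "z_map" (400x640 float32, m along the optical axis (not along the pixel's ray), 0 where there is no reading), "mtx" (3x3 intrinsics, pixels), "R" (3x3) and "t" (3): a world point X has camera coordinates R X + t. Camera axes: x right, y down, z forward; pixel columns grow to the right and rows downward; lengths in m; the calibration is good to about 2 mm. A picture is of the moment at which its call begins.
- r.finish_job(): hands the job in; it is judged then, once.
The state is a dict: "clock": time; "q": joint angles; "qd": joint speeds; "joint_torque": joint torques, N m; "tool_pos": TCP position; "eef_rot": TCP orientation; "contact_force": force on the tool from outside, world axes, zero at the start; "moment": the same for the moment, N m; "opening": opening from 0.0 (shut) to 1.0 (fully open); "finger_force": force on a finger pad.
Only numpy, scipy, OpenCV 4.12 (cv2) and the standard library are available. Lean on these libraries where they do the work, as an engineer would, in place of code of your own. Each camera call takes 0.05 s, during which the arm holds its last target. There are 200 camera calls.

### The job

Turn the recipe binder on the reading stand to its next recipe, only pushing lightly with the fingertips and never pinching anything: swing the right-hand page clip out off the card it holds down, then turn that top card by its tab over the rings until it lies flat on the left-hand pile. Then swing both page clips in so that they point straight in over the cards, one on each side, and take the hand away. Turn one card only, and leave the things that stand round the stand where they are.

Things in the scene. Friction and masses are not known exactly. Their poses are not given: they have to be found in the camera images.
- stand: low wooden reading stand (296 mm wide, 234 mm deep, front ledge 46 mm high) with an open ring binder; fixed. Origin: on the worktop under the middle of the rings; x away from the reader (within 0.2 rad of the robot's x), y left, z up. Ring axis along x at z = 50 mm; rings at x = -66, 0, 66 mm, 23 mm in radius. Card piles span y = 14 to 150 mm on each side, x = -95 to 95 mm, up to z = 55 mm
- card_top (a joint): angle of the top right-hand card about the ring axis: 0 lying flat on the right (the start), growing as it is turned up and over, 3.14 flat on the left-hand pile. Card 190 x 136 x 4 mm, 0.12 kg, loose on the rings: let go before about 1.57 it falls back, after it falls slowly to the left. A clip that lies over it blocks it
- card_top_tab (a point): middle of the top right-hand card's grey index tab, the nearer of the two tabs at the right: 56 mm long (stand x), 4 mm thick, standing out 27 mm past the stand and the pages with free air beneath, so that a fingertip can go under it from the right. Lying on the right the point is at stand x = -45, y = -163, z = 52.5 mm, 14 mm inside the tab's outer edge; it turns with the card
- card_next (a joint): angle of the card below the top one, same meaning; 0 lying on the right, where it must stay. Its tab is the farther one at the right (stand x = 50, y = -163, z = 47.5 mm).
- card_left (a joint): angle of the top card of the left-hand pile: 0 lying flat on the left, where it must stay. The turned card comes to lie on it.
- clip_right (a joint): angle of the right-hand page clip about its upright pivot on the ledge (stand x = -113, y = -95 mm): 0 with its arm straight in over the card (along stand x), growing as it swings out to the right, 1.57 along the ledge; limits -0.45 and 1.85. Off the card beyond about 1.4. Stays where it is left (friction 0.03 N m). The 3 mm steel arm runs at z = 56 mm, 1.5 mm above the card
- clip_right_knob (a point): middle of the wooden knob on the end of the right-hand clip's arm, 56 mm from the pivot, at z = 70 mm: 15 mm across, from z = 57 to 83 mm; pushed sideways it swings the clip
- clip_left (a joint): angle of the left-hand page clip about its pivot on the ledge (stand x = -113, y = +95 mm): 0 pointing straight in over the left-hand pile, growing as it swings outward to the left; it starts swung out along the ledge. Otherwise like the right-hand clip.
- clip_left_knob (a point): middle of the knob on the end of the left-hand clip's arm, like the right-hand one.
- garlic: garlic bulb, 60 mm, loose, right of the stand's near end; origin at its underside; leave it.
- lemon: lemon, 83 x 58 x 58 mm, loose, left of the stand; origin at its underside; leave it.
- spice_jar: glass spice jar with green cap, 43 mm across, 107 mm tall, loose, right of the stand's far end; origin at its underside; leave it.
- mug_1: orange mug, 81 x 113 x 101 mm, loose, left of the stand; origin at its underside; leave it.

How it is judged:
On the way, in this order (a step that is already met when the one before it is completed fails the run):
1. the right-hand clip is swung out off the card (value of joint clip_right above 1.25 rad), for 0.1 s.
2. the top card lies turned over flat on the left-hand pile (value of joint card_top above 3.07 rad), for 0.2 s.
At the end, for the whole second after the job is handed in: the top card lies flat on the left (joint over 3.07), the next card and the old left-hand card still lie flat (within 0.06 rad), both clips point in over the cards (at most 0.4 rad short of straight in, or anything past it up to their stop), all at rest (value of joint card_top above 3.07 rad and value of joint each of card_next, card_left below 0.06 rad and value of joint clip_right between -0.46 and 0.4 rad and value of joint clip_left between -0.46 and 0.4 rad and velocity of joint card_top between -0.05 and 0.05 rad/s and velocity of joint clip_right between -0.05 and 0.05 rad/s and velocity of joint clip_left between -0.05 and 0.05 rad/s); the robot touches nothing.
It fails at once if more than the top card is lifted (value of joint any of card_next, card_left above 0.3 rad).
It fails at once if the card is pinched or pressed with more than 15 N (contact force between the fingers and card_top above 15 N).
It fails at once if a clip is pinched or pushed with more than 15 N (contact force between the fingers and clip_right above 15 N or contact force between the fingers and clip_left above 15 N).
It fails at once if a thing beside the stand is moved by more than 30 mm (distance of any of garlic, lemon, spice_jar, mug_1 from where it was at the start of the episode above 0.03 m).
It also fails if it takes over 67 s, if anything falls off the work surface, if the arm or the gripper's body presses on something with over 40 N, if the wrist force passes 120 N, or if a joint passes its speed limit or range.

## Working session

There is one attempt and no reset: what is moved stays moved. The work goes in short steps, Python scripts to look and compute and a tool call to move; the robot and the scene stay as the last step left them, time stands still between calls to the robot, and variables do not carry over. Pictures are saved under pics/ and viewed, at most 12 in all, crops included, and the job is handed in when it is done.

Besides the shell and the picture viewer there is one more tool, called as name(argument=value, ...) on one line, values as JSON. servo_tool: Moves the arm, as the interface text tells. Its arguments: {"type":"object","properties":{"translation":{"type":"array"},"turn":{"type":"array"},"grip":{"type":"number"},"grip_force":{"type":"number"}},"required":["translation","turn"]}

```bash
ls; mkdir -p pics; cat > h.py <<'E'
import numpy as np, cv2
from plant import r, optics
from scipy.spatial.transform import Rotation as Ro
def pts(s):
    z=s["z_map"]; v,u=np.mgrid[:z.shape[0],:z.shape[1]]
    K=s["mtx"]; c=np.stack([(u-K[0,2])/K[0,0]*z,(v-K[1,2])/K[1,1]*z,z],-1)
    return (c-s["t"])@s["R"]
def proj(s,X):
    c=s["R"]@np.asarray(X)+s["t"]; p=s["mtx"]@c; return p[:2]/p[2]
E
python3 - <<'E'
from h import *
for n in("top","side"):
    s=optics.snapshot(n); cv2.imwrite(f"pics/{n}0.png",s["img"][:,:,::-1]); np.savez(f"{n}0.npz",**s)
    print(n,s["mtx"][0],-s["R"].T@s["t"],s["R"].round(2).tolist())
st=r.get_state();print({k:np.round(v,3) for k,v in st.items()})
E
```

```text
pics
top [462.37247765   0.         319.60169705] [0.39533851 0.06717049 1.41235584] [[0.03, -1.0, 0.02], [-0.99, -0.03, -0.13], [0.13, -0.02, -0.99]]
side [367.10322917   0.         320.46576676] [ 0.38440467 -0.69627663  0.71807805] [[0.97, -0.23, 0.0], [-0.15, -0.62, -0.77], [0.18, 0.75, -0.64]]
{'clock': np.float64(0.1), 'q': array([-1.086,  0.69 , -0.195,  1.566,  0.157,  0.902, -0.215]), 'qd': array([ 0.002, -0.002, -0.   , -0.003,  0.001, -0.   , -0.   ]), 'joint_torque': array([-3.0000e-03, -5.2850e+01, -1.2710e+00, -1.5384e+01, -5.2000e-02,
        2.0000e-03,  0.0000e+00]), 'tool_pos': array([0.272, 0.562, 0.238]), 'eef_rot': array([ 0.223,  0.975, -0.001, -0.   ]), 'contact_force': array([ 0.453, -0.471, -1.051]), 'moment': array([ 0.096, -0.018,  0.007]), 'finger_force': np.float64(0.0), 'opening': np.float64(1.0)}
```

View pics/top0.png

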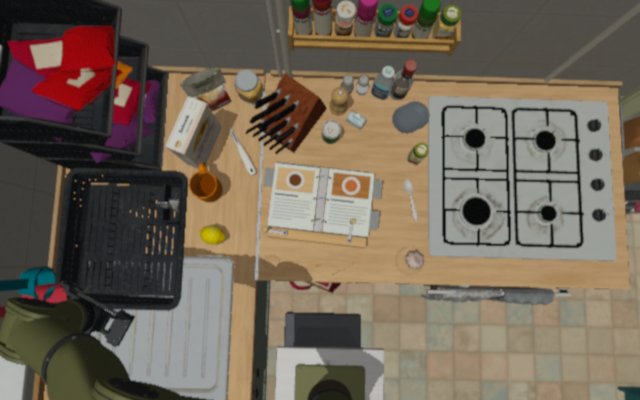

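View pics/side0.png

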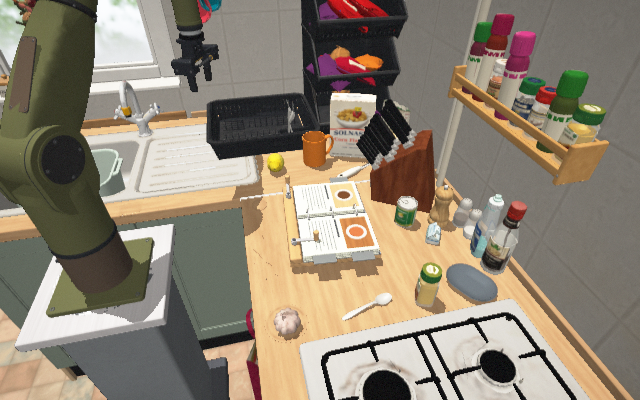

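The top view shows the stand around (265–382, 163–245). The right tabs are at (378,187) and (373,218), and the right clip knob is near (350,222). The left clip lies along the ledge near (275,232). Next I'll measure the stand pose.

```bash
python3 - <<'E'
from h import *
s=dict(np.load("top0.npz")); P=pts(s)
reg=np.zeros(P.shape[:2],bool); reg[155:250,255:390]=1
for lo,hi in((.044,.062),(.035,.049)):
    m=reg&(P[...,2]>lo)&(P[...,2]<hi); 
    Q=P[m][:,:2]; print(lo,m.sum(),[np.round(a,4) for a in cv2.minAreaRect(Q.astype(np.float32))], Q.min(0),Q.max(0))
m=(reg&(P[...,2]>.035)&(P[...,2]<.09))
# white/brown page pixels: exclude gray/wood
hsv=cv2.cvtColor(s["img"],cv2.COLOR_RGB2HSV)
w=reg&(P[...,2]>.03)&(hsv[...,1]<45)&(hsv[...,2]>170)
# rings/knobs: higher
h=reg&(P[...,2]>.064)&(P[...,2]<.1)
n,l,st,c=cv2.connectedComponentsWithStats(h.astype(np.uint8))
for i in range(1,n): 
    if st[i,4]>2: print("high",c[i].round(1),st[i,4],P[l==i].mean(0).round(4),P[l==i][:,2].max().round(3), s["img"][l==i].mean(0).round())
# gray tabs
g=reg&(P[...,2]>.03)&(hsv[...,1]<60)&(hsv[...,2]<175)&(hsv[...,2]>90)
n,l,st,c=cv2.connectedComponentsWithStats(g.astype(np.uint8))
for i in range(1,n):
    if st[i,4]>15: print("gray",c[i].round(1),st[i,4],P[l==i].mean(0).round(4),np.median(P[l==i],0).round(4))
v=cv2.resize(s["img"][150:255,250:395],None,fx=5,fy=5,interpolation=cv2.INTER_CUBIC)
cv2.imwrite("pics/crop.png",v[:,:,::-1])
for name,(a,b,c_,d) in dict(garlic=(245,272,400,430),jar=(140,166,408,432),lemon=(222,246,198,228),mug=(160,202,188,224)).items():
    p=P[a:b,c_:d].reshape(-1,3); p=p[p[:,2]>.02]; print(name,p.min(0).round(3),p.max(0).round(3))
E
```

```text
0.044 4681 [array([0.5732, 0.0414]), array([0.3525, 0.2232]), np.float64(85.4715)] [ 0.45257084 -0.13973871] [0.69482337 0.21148174]
0.035 4266 [array([0.5755, 0.0418]), array([0.3535, 0.228 ]), np.float64(85.1971)] [ 0.45213401 -0.13995853] [0.69791    0.21455995]
high [324.6 175.9] 10 [0.6548 0.0313 0.0697] 0.073 [152. 149. 145.]
high [321.8 197.8] 8 [0.5897 0.038  0.0676] 0.073 [148. 145. 142.]
high [314.7 219.3] 3 [0.5253 0.0571 0.0692] 0.072 [126. 124. 119.]
high [352.2 220.2] 20 [ 0.5245 -0.0517  0.081 ] 0.088 [173. 149. 113.]
high [320. 220.] 7 [0.5236 0.0415 0.0703] 0.073 [154. 152. 149.]
high [264.8 228.9] 21 [0.4926 0.1999 0.0804] 0.085 [174. 142.  97.]
gray [286.9 163.8] 27 [0.6834 0.1434 0.0901] [0.6939 0.1482 0.0417]
gray [309.3 166.4] 21 [0.6882 0.0775 0.0402] [0.6886 0.0753 0.0421]
gray [320.9 198.3] 377 [0.5913 0.0401 0.0469] [0.5905 0.0397 0.0335]
gray [268.9 176.5] 169 [0.6532 0.198  0.0425] [0.6523 0.1978 0.0426]
gray [294.6 179.2] 40 [0.6471 0.1204 0.0435] [0.6472 0.1207 0.0433]
gray [376.5 188.4] 163 [ 0.6242 -0.1247  0.0561] [ 0.6267 -0.1249  0.0474]
gray [285.9 194.5] 56 [0.5999 0.1449 0.0425] [0.5993 0.1445 0.0427]
gray [342.1 200.5] 56 [ 0.5855 -0.023   0.0522] [ 0.5859 -0.0227  0.0526]
gray [373.7 219.6] 175 [ 0.5276 -0.1135  0.0834] [ 0.5294 -0.118   0.0524]
gray [352.  223.4] 35 [ 0.5176 -0.0531  0.0575] [ 0.5184 -0.0506  0.0556]
gray [279.  231.4] 42 [0.488  0.1606 0.0566] [0.4892 0.1532 0.0571]
gray [349.  237.1] 43 [ 0.4771 -0.0453  0.0541] [ 0.4774 -0.045   0.0572]
garlic [ 0.392 -0.271  0.02 ] [0.443 0.067 1.412]
jar [ 0.395 -0.268  0.021] [0.759 0.067 1.412]
lemon [0.395 0.067 0.021] [0.504 0.401 1.412]
mug [0.395 0.067 0.02 ] [0.701 0.444 1.412]
```

View pics/crop.png

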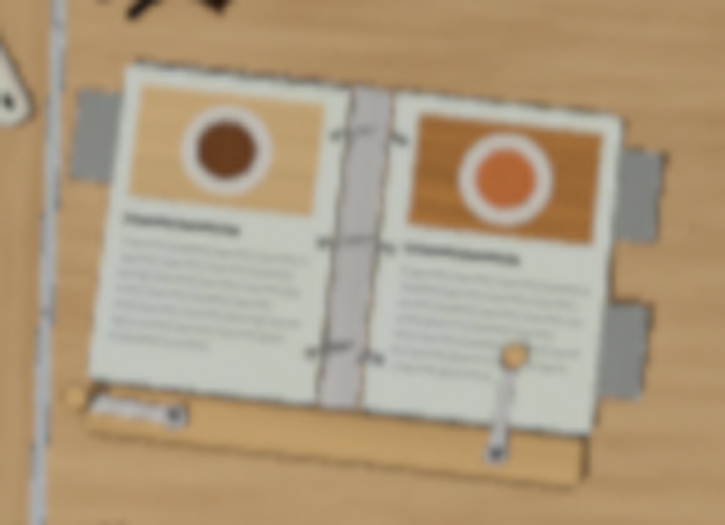

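```bash
cat >> h.py <<'E'
YAW=-0.078; O=np.array([0.589,0.039,0]); RS=Ro.from_euler('z',YAW)
def pose(x,y,z,a=0):   # stand coords (m), tilt a (rad): fingers lean toward +y stand
    R=RS*Ro.from_rotvec([a,0,0])*Ro.from_matrix(np.array([[0,1,0],[1,0,0],[0,0,-1.]]))
    return O+RS.apply([x,y,z]),R
def rows(poses,start=None):
    if start is None:
        st=r.get_state(); start=(np.array(st["tool_pos"]),Ro.from_quat(st["eef_rot"]))
    p,R=start; T=[];W=[]
    for q,S in poses:
        d=R.inv().apply(q-p).round(4); w=(R.inv()*S).as_rotvec().round(3)
        T.append(d.tolist());W.append(w.tolist())
        p=p+R.apply(d); R=R*Ro.from_rotvec(w)
    for i in range(0,len(T),10): print('{"translation":',T[i:i+10],', "turn":',W[i:i+10],'}')
    print("maxd",np.abs(T).max(),np.abs(W).max())
def lin(a,b,n):
    rv=(a[1].inv()*b[1]).as_rotvec()
    return [(a[0]+(b[0]-a[0])*k/n,a[1]*Ro.from_rotvec(rv*k/n)) for k in range(1,n+1)]
def now():
    st=r.get_state(); return np.array(st["tool_pos"]),Ro.from_quat(st["eef_rot"])
def tostand(p): return RS.inv().apply(np.asarray(p)-O)
E
python3 - <<'E'
from h import *
s=dict(np.load("top0.npz")); P=pts(s)
for name,(a,b,c_,d) in dict(garlic=(248,270,403,426),jar=(143,164,410,428),lemon=(225,244,200,224),mug=(163,200,190,221)).items():
    p=P[a:b,c_:d].reshape(-1,3); p=p[(p[:,2]>.02)&(p[:,2]<.2)]; q=tostand(p); print(name,q.min(0).round(3),q.max(0).round(3))
n=now(); rows(lin(n,pose(-.04,-.071,.15),20))
E
```

```text
garlic [-0.175 -0.323  0.02 ] [-0.123 -0.267  0.058]
jar [ 0.146 -0.292  0.022] [ 0.191 -0.25   0.113]
lemon [-0.165  0.276  0.025] [-0.109  0.348  0.061]
mug [-0.04   0.303  0.021] [0.067 0.406 0.105]
{"translation": [[-0.0251, -0.0207, 0.0044], [-0.0263, -0.0191, 0.0045], [-0.0273, -0.0175, 0.0044], [-0.0284, -0.0158, 0.0044], [-0.0293, -0.0142, 0.0045], [-0.0301, -0.0123, 0.0044], [-0.0307, -0.0105, 0.0044], [-0.0313, -0.0087, 0.0045], [-0.0318, -0.0068, 0.0044], [-0.0322, -0.0048, 0.0044]] , "turn": [[-0.0, 0.0, 0.06], [-0.0, 0.0, 0.06], [-0.0, 0.0, 0.06], [-0.0, 0.0, 0.06], [-0.0, 0.0, 0.06], [-0.0, 0.0, 0.059], [-0.0, 0.0, 0.06], [-0.0, 0.001, 0.06], [-0.001, -0.0, 0.06], [0.0, -0.0, 0.06]] }
{"translation": [[-0.0323, -0.003, 0.0044], [-0.0325, -0.0009, 0.0044], [-0.0325, 0.0009, 0.0044], [-0.0324, 0.0029, 0.0044], [-0.0321, 0.0049, 0.0044], [-0.0318, 0.0068, 0.0044], [-0.0314, 0.0086, 0.0044], [-0.0307, 0.0105, 0.0044], [-0.0301, 0.0123, 0.0044], [-0.0293, 0.0141, 0.0044]] , "turn": [[0.0, -0.0, 0.06], [0.0, -0.0, 0.06], [0.0, -0.0, 0.06], [0.0, -0.0, 0.06], [-0.0, -0.0, 0.06], [-0.0, -0.0, 0.059], [-0.0, -0.0, 0.06], [-0.0, -0.0, 0.06], [-0.0, 0.0, 0.06], [-0.0, 0.0, 0.06]] }
maxd 0.0325 0.06
```

servo_tool(translation=[[-0.025, -0.021, 0.002], [-0.026, -0.019, 0.002], [-0.027, -0.0175, 0.002], [-0.028, -0.016, 0.002], [-0.029, -0.014, 0.002], [-0.03, -0.012, 0.002], [-0.031, -0.0105, 0.002], [-0.031, -0.009, 0.002], [-0.032, -0.007, 0.002], [-0.032, -0.005, 0.002]], turn=[[0, 0, 0.06], [0, 0, 0.06], [0, 0, 0.06], [0, 0, 0.06], [0, 0, 0.06], [0, 0, 0.06], [0, 0, 0.06], [0, 0, 0.06], [0, 0, 0.06], [0, 0, 0.06]], grip=0, grip_force=5)

```text
clock: 1.35
tool_pos: [0.4066, 0.2666, 0.2185]
eef_rot: [0.502, 0.865, -0.0, -0.0]
contact_force: [0.3, 0.7, -0.6]
opening: 0.007
finger_force: 0.0
```

servo_tool(translation=[[-0.032, -0.003, 0.004], [-0.0325, -0.001, 0.004], [-0.0325, 0.001, 0.004], [-0.032, 0.003, 0.004], [-0.032, 0.005, 0.004], [-0.032, 0.007, 0.004], [-0.031, 0.0085, 0.004], [-0.031, 0.0105, 0.004], [-0.03, 0.012, 0.004], [-0.029, 0.014, 0.004]], turn=[[0, 0, 0.06], [0, 0, 0.06], [0, 0, 0.06], [0, 0, 0.06], [0, 0, 0.06], [0, 0, 0.06], [0, 0, 0.06], [0, 0, 0.06], [0, 0, 0.06], [0, 0, 0.06]])

```text
clock: 2.6
tool_pos: [0.5413, -0.0277, 0.1783]
eef_rot: [0.735, 0.678, -0.0, -0.0]
contact_force: [0.1, 0.6, -0.2]
opening: 0.005
finger_force: 0.0
```

```bash
python3 - <<'E'
from h import *
p,R=now(); st=r.get_state(); print(tostand(p).round(4),R.as_matrix().round(3).tolist(),st["clock"],st["contact_force"].round(2),st["opening"])
n=(p,R)
a=pose(-.0395,-.071,.066)
A=lin(n,a,5)
def corner(phi,ext=.0075):  # knob-follow, finger corner (-17.5,-9)
    kx=-.113+.056*np.cos(phi); ky=-.095-.056*np.sin(phi)
    return pose(kx+ext*np.sin(phi)+.0175, ky+ext*np.cos(phi)+.009,.066)
B=[corner(f) for f in np.linspace(0,1.65,16)]
rows(A+B,n)
s=optics.snapshot("wrist"); cv2.imwrite("pics/w1.png",s["img"][:,:,::-1])
E
```

```text
[-0.0423 -0.0702  0.1783] [[0.082, 0.997, -0.001], [0.997, -0.082, 0.0], [0.0, -0.001, -1.0]] 2.6 [ 0.05  0.65 -0.18] 0.0050136275134573475
{"translation": [[-0.0002, 0.0006, 0.0225], [-0.0001, 0.0006, 0.0224], [-0.0002, 0.0005, 0.0225], [-0.0002, 0.0006, 0.0224], [-0.0001, 0.0006, 0.0225], [-0.0075, -0.0, -0.0], [-0.0062, 0.0005, -0.0], [-0.0062, -0.0002, -0.0], [-0.0062, -0.0009, -0.0], [-0.006, -0.0016, -0.0]] , "turn": [[-0.0, -0.0, -0.001], [-0.0, -0.0, -0.001], [-0.0, -0.0, -0.0], [-0.001, -0.0, -0.001], [0.0, -0.0, -0.001], [0.0, -0.0, 0.0], [0.0, -0.0, 0.0], [0.0, -0.0, 0.0], [0.0, -0.0, 0.0], [0.0, -0.0, 0.0]] }
{"translation": [[-0.0058, -0.0022, -0.0], [-0.0055, -0.0028, -0.0], [-0.0052, -0.0034, -0.0], [-0.0048, -0.004, -0.0], [-0.0043, -0.0044, -0.0], [-0.0038, -0.0049, -0.0], [-0.0033, -0.0053, -0.0], [-0.0026, -0.0057, -0.0], [-0.002, -0.0058, -0.0], [-0.0014, -0.0061, -0.0]] , "turn": [[0.0, -0.0, 0.0], [0.0, -0.0, 0.0], [0.0, -0.0, 0.0], [0.0, -0.0, 0.0], [0.0, -0.0, 0.0], [0.0, -0.0, 0.0], [0.0, -0.0, 0.0], [0.0, -0.0, 0.0], [0.0, -0.0, 0.0], [0.0, -0.0, 0.0]] }
{"translation": [[-0.0006, -0.0062, -0.0]] , "turn": [[0.0, -0.0, 0.0]] }
maxd 0.0225 0.001
```

View pics/w1.png

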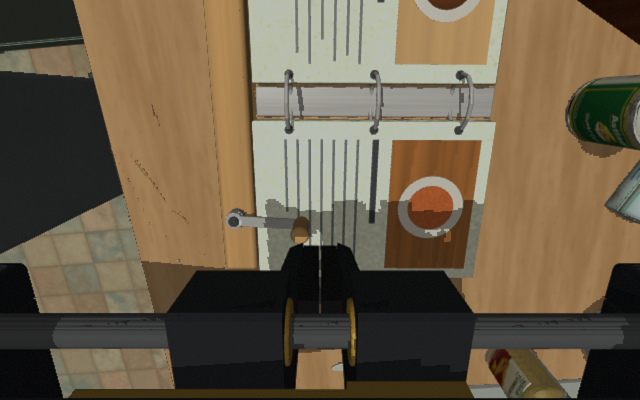

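The wrist view shows the tip at (322,250), just beside the clip knob at (300,229). The clip points straight in and the fingertips look tapered. I'll do the push and then check.

servo_tool(translation=[[0, 0.0005, 0.0225], [0, 0.0005, 0.0225], [0, 0.0005, 0.0225], [0, 0.0005, 0.0225], [0, 0.0005, 0.022], [-0.0075, 0, 0], [-0.006, 0, 0], [-0.006, 0, 0], [-0.006, -0.001, 0], [-0.006, -0.002, 0]], turn=[[0, 0, 0], [0, 0, 0], [0, 0, 0], [0, 0, 0], [0, 0, -0.004], [0, 0, 0], [0, 0, 0], [0, 0, 0], [0, 0, 0], [0, 0, 0]])

```text
clock: 3.9
tool_pos: [0.5391, -0.0587, 0.0673]
eef_rot: [0.734, 0.68, 0.001, 0.001]
contact_force: [1.4, -0.5, 1.2]
opening: 0.003
finger_force: 0.7
```

servo_tool(translation=[[-0.006, -0.002, 0], [-0.0055, -0.003, 0], [-0.005, -0.0035, 0], [-0.005, -0.004, 0], [-0.0045, -0.0045, 0], [-0.004, -0.005, 0], [-0.0035, -0.006, 0], [-0.003, -0.006, 0], [-0.002, -0.006, 0], [-0.001, -0.006, 0]], turn=[[0, 0, 0], [0, 0, 0], [0, 0, 0], [0, 0, 0], [0, 0, 0], [0, 0, 0], [0, 0, 0], [0, 0, 0], [0, 0, 0], [0, 0, 0]])

```text
clock: 5.15
tool_pos: [0.4888, -0.0939, 0.0666]
eef_rot: [0.733, 0.68, -0.0, -0.0]
contact_force: [-0.1, -0.8, 0.4]
opening: 0.006
finger_force: 0.4
```

```bash
python3 - <<'E'
from h import *
p,R=now(); print(tostand(p).round(4))
s=optics.snapshot("wrist"); cv2.imwrite("pics/w2.png",s["img"][:,:,::-1])
np.savez("w2.npz",**s)
Q=tostand(pts(s).reshape(-1,3)).reshape(400,640,3)
print("tip pix",proj(s,p))
m=(Q[...,2]>.067)&(Q[...,2]<.08)&(Q[...,0]<.0)&(abs(Q[...,1])>.04)
n,l,st,c=cv2.connectedComponentsWithStats(m.astype(np.uint8))
for i in range(1,n):
    if st[i,4]>20: print(c[i].round(),st[i,4],np.percentile(Q[l==i],[2,50,98],axis=0).round(4).tolist(),s["img"][l==i].mean(0).round())
E
```

```text
[-0.0896 -0.1403  0.0666]
tip pix [318.38655199 265.98843032]
[304. 252.] 375 [[-0.1028, -0.1305, 0.0674], [-0.096, -0.1297, 0.0744], [-0.0897, -0.128, 0.0798]] [10. 10. 10.]
[335. 252.] 362 [[-0.0884, -0.1304, 0.0678], [-0.0823, -0.1296, 0.0742], [-0.0754, -0.128, 0.0798]] [10. 10. 10.]
```

View pics/w2.png

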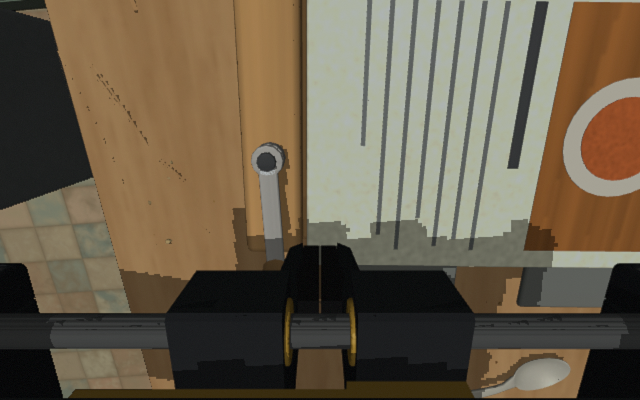

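The clip arm now runs straight down the image, pivot (267,160) to knob (275,265), so about 1.5 rad. I'll push a little more, back off, then compute the tab approach.

servo_tool(translation=[[0, -0.004, 0], [0, -0.004, 0], [0, 0.008, 0], [0, 0.006, -0.01], [0, 0, -0.03], [0, 0, -0.04], [0, 0, -0.03]], turn=[[0, 0, 0], [0, 0, 0], [0, 0, 0], [0, 0, 0], [0, 0, 0], [0, 0, 0], [0, 0, 0]])

```text
clock: 6.08
tool_pos: [0.4963, -0.0944, 0.1789]
eef_rot: [0.733, 0.68, 0.001, 0.001]
contact_force: [0.8, 0.0, 0.2]
opening: 0.007
finger_force: 0.0
```

```bash
cat >> h.py <<'E'
def edge(th,a,s=.023,gap=0.):
    E=np.array([0,.0505])+.177*np.array([-np.cos(th),np.sin(th)])
    d=np.array([np.sin(a),-np.cos(a)]); e=np.array([np.cos(a),np.sin(a)])
    return E+s*d-(.0095+gap)*e, d
E
python3 - <<'E'
from h import *
p,R=now(); print(tostand(p).round(4),r.get_state()["clock"])
a=np.pi/4; c,d=edge(0,a,gap=.005); pre=c-.06*d; up=pre+[-.02,.055]
print(c,pre)
P0=pose(-.042,*up,a); P1=pose(-.042,*pre,a); P2=pose(-.042,*c,a)
rows(lin((p,R),P0,8)+lin(P0,P1,4)+lin(P1,P2,5),(p,R))
E
```

```text
[-0.082  -0.1402  0.1789] 6.075
[-0.17098959  0.0239835 ] [-0.213416   0.0664099]
{"translation": [[-0.0117, 0.005, 0.0072], [-0.0123, 0.0049, 0.006], [-0.0128, 0.005, 0.0048], [-0.0132, 0.005, 0.0035], [-0.0136, 0.005, 0.0022], [-0.0136, 0.0049, 0.0008], [-0.0137, 0.005, -0.0005], [-0.0136, 0.005, -0.0018], [-0.0062, 0.0, 0.0133], [-0.0061, 0.0, 0.0132]] , "turn": [[0.0, 0.098, 0.0], [0.0, 0.098, 0.001], [0.0, 0.098, 0.0], [0.0, 0.099, 0.0], [0.001, 0.098, 0.001], [-0.0, 0.098, 0.0], [-0.0, 0.098, 0.001], [0.0, 0.098, -0.0], [0.0, 0.0, -0.0], [0.0, 0.0, -0.0]] }
{"translation": [[-0.0062, 0.0, 0.0133], [-0.0062, 0.0, 0.0133], [-0.0, 0.0, 0.012], [-0.0, 0.0, 0.012], [-0.0, 0.0, 0.012], [-0.0, 0.0, 0.012], [0.0, 0.0, 0.012]] , "turn": [[0.0, 0.0, -0.0], [0.0, 0.0, -0.0], [0.0, 0.0, -0.0], [0.0, 0.0, -0.0], [0.0, 0.0, -0.0], [0.0, 0.0, -0.0], [0.0, 0.0, -0.0]] }
maxd 0.0137 0.099
```

servo_tool(translation=[[-0.012, 0.005, 0.007], [-0.012, 0.005, 0.006], [-0.013, 0.005, 0.005], [-0.013, 0.005, 0.0035], [-0.0135, 0.005, 0.002], [-0.0135, 0.005, 0.001], [-0.0135, 0.005, -0.0005], [-0.0135, 0.005, -0.002]], turn=[[0, 0.098, 0], [0, 0.098, 0], [0, 0.098, 0], [0, 0.099, 0], [0, 0.098, 0], [0, 0.098, 0], [0, 0.098, 0], [0, 0.098, 0]])

```text
clock: 7.08
tool_pos: [0.5288, -0.1916, 0.1201]
eef_rot: [0.677, 0.628, 0.282, -0.26]
contact_force: [-0.2, -0.5, -0.8]
opening: 0.003
finger_force: 0.0
```

servo_tool(translation=[[-0.006, 0, 0.013], [-0.006, 0, 0.013], [-0.006, 0, 0.0135], [-0.0065, 0, 0.0135], [0, 0, 0]], turn=[[0, 0, 0], [0, 0, 0], [0, 0, 0], [0, 0, 0], [0, 0, 0]])

```text
clock: 7.7
tool_pos: [0.5292, -0.1686, 0.0641]
eef_rot: [0.677, 0.628, 0.28, -0.261]
contact_force: [-0.2, -0.4, -0.5]
opening: 0.01
finger_force: 0.0
```

```bash
python3 - <<'E'
from h import *
p,R=now(); print(tostand(p).round(4),(RS.inv()*R).as_matrix().round(3).tolist(),r.get_state()["contact_force"].round(1))
s=optics.snapshot("side"); cv2.imwrite("pics/s2.png",cv2.resize(s["img"][150:320,200:440],None,fx=3,fy=3)[:,:,::-1])
a=np.pi/4; c,d=edge(0,a,gap=.005)
P2=pose(-.042,*c,a); rows(lin((p,R),P2,5),(p,R))
E
```

```text
[-0.0435 -0.2116  0.0641] [[-0.002, 1.0, -0.004], [0.707, 0.004, 0.708], [0.708, -0.002, -0.707]] [-0.2 -0.4 -0.5]
{"translation": [[0.0001, 0.0003, 0.0114], [0.0, 0.0004, 0.0114], [0.0001, 0.0003, 0.0114], [0.0001, 0.0003, 0.0114], [0.0001, 0.0003, 0.0115]] , "turn": [[-0.001, -0.0, 0.0], [-0.001, -0.0, 0.001], [-0.0, -0.0, -0.0], [-0.001, -0.001, 0.0], [-0.001, 0.0, 0.001]] }
maxd 0.0115 0.001
```

View pics/s2.png

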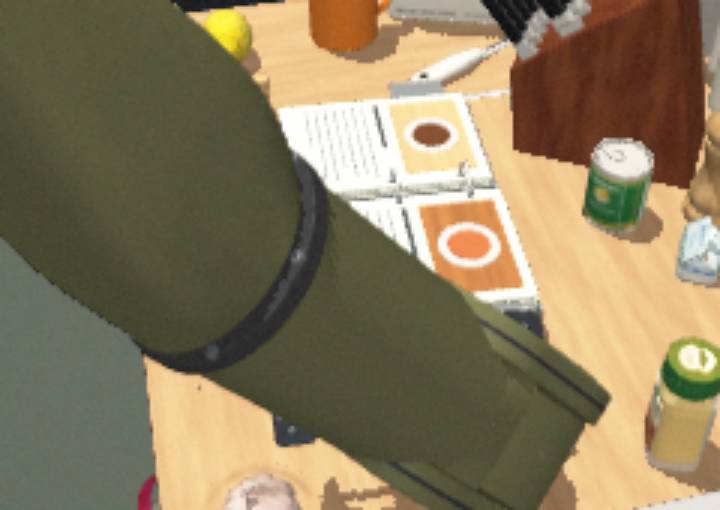

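The arm hides the tab in the side view, but the garlic and jar are clear of it. I'll slide in under the tab.

servo_tool(translation=[[0, 0, 0.0115], [0, 0, 0.0115], [0, 0, 0.0115], [0, 0, 0.0115], [0, 0, 0.0115], [0, 0, 0]], turn=[[0, 0, 0], [0, 0, 0], [0, 0, 0], [0, 0, 0], [0, 0, 0], [0, 0, 0]])

```text
clock: 8.5
tool_pos: [0.5324, -0.1283, 0.0236]
eef_rot: [0.677, 0.628, 0.28, -0.261]
contact_force: [-0.1, -0.3, 0.4]
opening: 0.003
finger_force: 0.0
```

```bash
python3 - <<'E'
from h import *
p,R=now(); print(tostand(p).round(4),r.get_state()["contact_force"].round(1),edge(0,np.pi/4,gap=.005)[0])
L=[]
for t in np.radians(list(range(0,96,5))):
    a=max(np.pi/4*(1-t/(np.pi/2)),0)
    c,d=edge(t,a); L.append(pose(-.0435,*c,a))
for t in np.radians([100,105,110,115]):
    C=np.array([0,.0505])+.15*np.array([-np.cos(t),np.sin(t)]); L.append(pose(-.0435,C[0]-.0095,C[1],0))
rows(L,(p,R))
for x in L[::4]+L[-1:]: print(tostand(x[0]).round(3))
s=optics.snapshot("wrist"); cv2.imwrite("pics/w3.png",s["img"][:,:,::-1])
E
```

```text
[-0.0434 -0.1712  0.0236] [-0.1 -0.3  0.4] [-0.17098959  0.0239835 ]
{"translation": [[0.0054, -0.0001, -0.0001], [0.0104, -0.0, -0.0108], [0.0108, -0.0, -0.0104], [0.0113, -0.0, -0.0098], [0.0116, -0.0, -0.0093], [0.0121, -0.0, -0.0088], [0.0124, -0.0, -0.0081], [0.0127, -0.0, -0.0076], [0.013, -0.0, -0.0069], [0.0132, -0.0, -0.0064]] , "turn": [[-0.003, -0.001, 0.001], [-0.0, -0.044, 0.0], [-0.0, -0.043, 0.0], [-0.0, -0.044, 0.0], [-0.0, -0.044, 0.001], [-0.0, -0.043, -0.0], [-0.0, -0.044, -0.0], [-0.0, -0.043, -0.0], [-0.0, -0.044, -0.0], [-0.0, -0.044, -0.0]] }
{"translation": [[0.0135, -0.0001, -0.0057], [0.0138, 0.0, -0.0051], [0.0139, 0.0, -0.0044], [0.0141, 0.0, -0.0038], [0.0142, 0.0, -0.0031], [0.0143, 0.0, -0.0025], [0.0144, 0.0, -0.0017], [0.0144, -0.0, -0.0012], [0.0145, -0.0, -0.0004], [0.0154, -0.0, 0.0007]] , "turn": [[-0.0, -0.043, -0.0], [-0.0, -0.044, -0.0], [-0.0, -0.044, -0.0], [-0.0, -0.043, -0.0], [-0.0, -0.044, -0.0], [-0.0, -0.043, -0.0], [-0.0, -0.044, -0.0], [-0.0, -0.044, -0.0], [-0.0, -0.043, -0.0], [-0.0, -0.0, -0.0]] }
{"translation": [[0.0106, -0.0, 0.0056], [0.0128, -0.0, 0.0028], [0.0125, -0.0, 0.004], [0.0121, -0.0, 0.005]] , "turn": [[-0.0, -0.0, -0.0], [-0.0, -0.0, -0.0], [-0.0, -0.0, -0.0], [-0.0, -0.0, -0.0]] }
maxd 0.0154 0.044
[-0.044 -0.167  0.028]
[-0.043 -0.161  0.087]
[-0.044 -0.134  0.139]
[-0.044 -0.092  0.179]
[-0.043 -0.038  0.201]
[-0.043  0.017  0.198]
[-0.043  0.054  0.186]
```

View pics/w3.png

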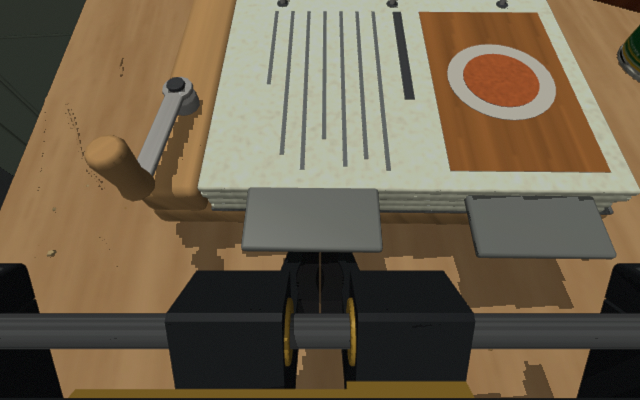

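The wrist view shows the fingertip under the near tab (245–380, 188–250). The clip is swung out along the ledge (pivot (178,88), knob (120,170)). I'll lift now.

servo_tool(translation=[[0.0055, 0, 0], [0.0105, 0, -0.011], [0.011, 0, -0.0105], [0.0115, 0, -0.01], [0.0115, 0, -0.0095], [0.012, 0, -0.009], [0.0125, 0, -0.008], [0.0125, 0, -0.0075], [0.013, 0, -0.007], [0.013, 0, -0.0065]], turn=[[0, 0, 0], [0, -0.044, 0], [0, -0.044, 0], [0, -0.044, 0], [0, -0.044, 0], [0, -0.043, 0], [0, -0.044, 0], [0, -0.043, 0], [0, -0.044, 0], [0, -0.044, 0]])

```text
clock: 9.8
tool_pos: [0.5367, -0.084, 0.1532]
eef_rot: [0.72, 0.667, 0.142, -0.131]
contact_force: [0.3, -0.7, -0.4]
opening: 0.004
finger_force: 0.2
```

```bash
python3 - <<'E'
from h import *
p,R=now(); st=r.get_state(); print(tostand(p).round(4),st["contact_force"].round(1),(RS.inv()*R).as_rotvec())
s=optics.snapshot("wrist"); cv2.imwrite("pics/w4.png",s["img"][:,:,::-1])
L=[]
for t in np.radians(list(range(50,96,5))):
    a=max(np.pi/4*(1-t/(np.pi/2)),0)
    c,d=edge(t,a); L.append(pose(-.0435,*c,a))
for t in np.radians([100,105,110,115]):
    C=np.array([0,.0505])+.15*np.array([-np.cos(t),np.sin(t)]); L.append(pose(-.0435,C[0]-.0095,C[1],0))
rows(L,(p,R))
E
```

```text
[-0.0425 -0.1267  0.1532] [ 0.3 -0.7 -0.4] [-2.00709671 -2.0101543  -0.397338  ]
{"translation": [[0.0141, -0.0009, -0.0029], [0.0137, -0.0, -0.0051], [0.0139, -0.0, -0.0044], [0.0141, -0.0, -0.0038], [0.0142, -0.0, -0.0031], [0.0143, -0.0, -0.0025], [0.0144, -0.0, -0.0018], [0.0144, -0.0001, -0.0011], [0.0145, 0.0, -0.0004], [0.0154, 0.0, 0.0007]] , "turn": [[0.001, -0.04, 0.002], [0.0, -0.044, -0.0], [0.0, -0.043, -0.0], [0.0, -0.044, -0.0], [0.0, -0.044, -0.0], [0.0, -0.043, -0.0], [0.0, -0.044, -0.0], [0.0, -0.044, -0.0], [0.0, -0.043, -0.0], [0.0, -0.0, -0.0]] }
{"translation": [[0.0106, 0.0, 0.0056], [0.0128, 0.0, 0.0028], [0.0125, 0.0, 0.0039], [0.0121, 0.0, 0.0051]] , "turn": [[0.0, -0.0, -0.0], [0.0, -0.0, -0.0], [0.0, -0.0, -0.0], [0.0, -0.0, -0.0]] }
maxd 0.0154 0.044
```

View pics/w4.png

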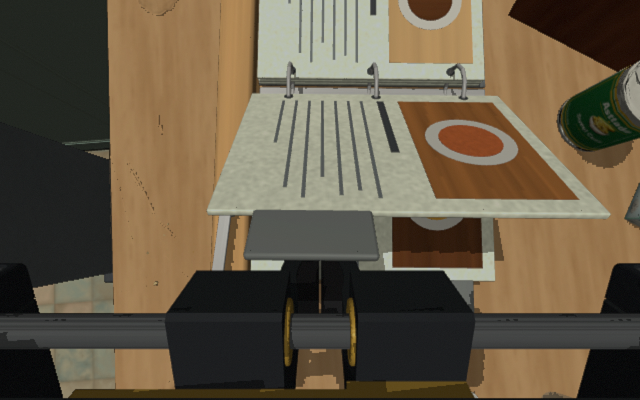

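The wrist view shows only the top card lifted, with its tab (248–378, 210–258) resting on the finger and the next card flat below. I'll continue over the top.

servo_tool(translation=[[0.014, -0.001, -0.003], [0.0135, 0, -0.005], [0.014, 0, -0.0045], [0.014, 0, -0.004], [0.014, 0, -0.003], [0.0145, 0, -0.0025], [0.0145, 0, -0.002], [0.0145, 0, -0.001], [0.0145, 0, -0.0005], [0.015, 0, 0]], turn=[[0, -0.041, 0], [0, -0.044, 0], [0, -0.044, 0], [0, -0.044, 0], [0, -0.043, 0], [0, -0.043, 0], [0, -0.044, 0], [0, -0.043, 0], [0, -0.043, 0], [0, 0, 0]])

```text
clock: 11.1
tool_pos: [0.5453, 0.0495, 0.2038]
eef_rot: [0.733, 0.68, 0.001, -0.001]
contact_force: [0.6, -0.5, 0.8]
opening: 0.003
finger_force: 0.1
```

servo_tool(translation=[[0.011, 0, 0.005], [0.0125, 0, 0.003], [0.0125, 0, 0.004], [0.012, 0, 0.005], [0.012, 0, 0.003], [-0.01, 0, 0], [-0.02, 0, 0], [-0.03, 0, -0.01], [-0.03, 0, -0.01], [0, 0, 0]], turn=[[0, 0, 0], [0, 0, 0], [0, 0, 0], [0, 0, 0], [0, 0, 0], [0, 0, 0], [0, 0, 0], [0, 0, 0], [0, 0, 0], [0, 0, 0]])

```text
clock: 12.35
tool_pos: [0.543, 0.0122, 0.2046]
eef_rot: [0.736, 0.677, 0.0, 0.001]
contact_force: [-0.9, 0.1, 0.5]
opening: 0.002
finger_force: 0.0
```

```bash
python3 - <<'E'
from h import *
p,R=now(); st=r.get_state(); print(st["clock"],tostand(p).round(4),st["contact_force"].round(1))
s=optics.snapshot("wrist"); cv2.imwrite("pics/w5.png",s["img"][:,:,::-1])
Q=tostand(pts(optics.snapshot("top")).reshape(-1,3))
for y0,y1 in((.03,.06),(.06,.1),(.1,.14),(.15,.175),(-.14,-.1)):
    m=(Q[:,1]>y0)&(Q[:,1]<y1)&(abs(Q[:,0])<.09)&(Q[:,2]<.3); print(y0,np.percentile(Q[m,2],[5,50,95]).round(3),m.sum())
E
```

```text
12.35 [-0.0438 -0.0303  0.2046] [-0.9  0.1  0.5]
0.03 [0.043 0.047 0.052] 601
0.06 [0.043 0.048 0.052] 798
0.1 [0.043 0.048 0.052] 803
0.15 [-0.006  0.043  0.051] 442
-0.14 [0.044 0.048 0.052] 148
```

View pics/w5.png

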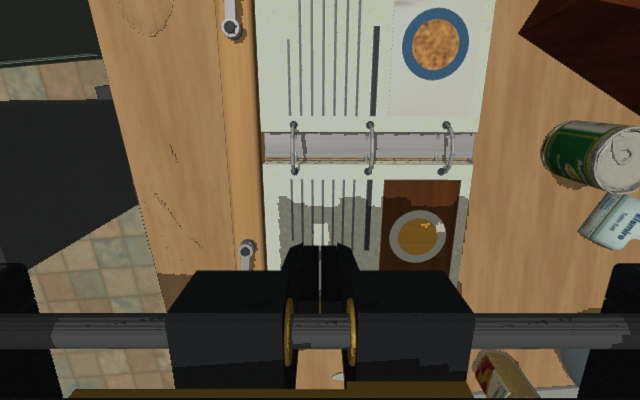

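The wrist view shows the new recipe on the left pile (picture at (435,43)) and the next card flat on the right (picture at (418,237)). Depth agrees that both are flat. Left clip next.

```bash
cat >> h.py <<'E'
def swing(side,f0,f1,n):
    L=[]
    for k in range(n+1):
        f=f0+(f1-f0)*k/n; b=k/n
        x=-.113+.056*np.cos(f)-.0075*np.sin(f)-.0135+.0065*b
        y=.095+.056*np.sin(f)+.0075*np.cos(f)+.004+.006*b
        L.append(pose(x,side*y,.067))
    return L
E
python3 - <<'E'
from h import *
n=now(); S=swing(1,1.45,-.05,16)
U=pose(-.145,.158,.16); D=pose(-.145,.158,.067)
print(tostand(S[0][0]),tostand(S[-1][0]))
rows(lin(n,U,10)+lin(U,D,4)+lin(D,S[0],2)+S[1:],n)
E
```

```text
[-0.12719719  0.1554957   0.067     ] [-0.06369514  0.10969179  0.067     ]
{"translation": [[0.0184, -0.0101, 0.0044], [0.0183, -0.0101, 0.0044], [0.0184, -0.01, 0.0044], [0.0183, -0.0101, 0.0044], [0.0184, -0.0101, 0.0044], [0.0184, -0.0101, 0.0044], [0.0183, -0.0101, 0.0044], [0.0184, -0.01, 0.0044], [0.0184, -0.0101, 0.0044], [0.0183, -0.0101, 0.0044]] , "turn": [[0.0, -0.0, -0.0], [0.0, -0.0, -0.0], [0.0, -0.001, -0.0], [0.0, 0.0, -0.0], [0.0, -0.0, -0.0], [0.0, -0.0, -0.0], [0.0, -0.001, -0.0], [0.0, 0.0, -0.0], [0.0, 0.0, -0.0], [0.0, -0.0, -0.0]] }
{"translation": [[0.0, -0.0, 0.0232], [0.0, -0.0, 0.0233], [0.0, -0.0, 0.0232], [0.0, -0.0, 0.0233], [-0.0012, 0.0089, -0.0], [-0.0013, 0.0089, -0.0], [0.0002, 0.0057, -0.0], [-0.0003, 0.0056, -0.0], [-0.0008, 0.0056, -0.0], [-0.0012, 0.0055, -0.0]] , "turn": [[0.0, -0.0, -0.0], [0.0, -0.0, -0.0], [0.0, -0.0, -0.0], [0.0, -0.0, -0.0], [0.0, -0.0, -0.0], [0.0, -0.0, -0.0], [0.0, -0.0, -0.0], [0.0, -0.0, -0.0], [0.0, -0.0, -0.0], [0.0, -0.0, -0.0]] }
{"translation": [[-0.0018, 0.0052, -0.0], [-0.0022, 0.0051, -0.0], [-0.0026, 0.0047, -0.0], [-0.003, 0.0045, -0.0], [-0.0033, 0.0042, -0.0], [-0.0037, 0.0038, -0.0], [-0.004, 0.0034, -0.0], [-0.0043, 0.0029, -0.0], [-0.0045, 0.0026, -0.0], [-0.0046, 0.002, -0.0]] , "turn": [[0.0, -0.0, -0.0], [0.0, -0.0, -0.0], [0.0, -0.0, -0.0], [0.0, -0.0, -0.0], [0.0, -0.0, -0.0], [0.0, -0.0, -0.0], [0.0, -0.0, -0.0], [0.0, -0.0, -0.0], [0.0, -0.0, -0.0], [0.0, -0.0, -0.0]] }
{"translation": [[-0.0048, 0.0016, -0.0], [-0.0049, 0.0011, -0.0]] , "turn": [[0.0, -0.0, -0.0], [0.0, -0.0, -0.0]] }
maxd 0.0233 0.001
```

servo_tool(translation=[[0.0185, -0.01, 0.0045], [0.0185, -0.01, 0.0045], [0.0185, -0.01, 0.0045], [0.0185, -0.01, 0.0045], [0.0185, -0.01, 0.0045], [0.0185, -0.01, 0.0045], [0.0185, -0.01, 0.0045], [0.0185, -0.01, 0.0045], [0.018, -0.0105, 0.0045], [0.018, -0.0105, 0.004]], turn=[[0, 0, 0], [0, 0, 0], [0, 0, 0], [0, 0, 0], [0, 0, 0], [0, 0, 0], [0, 0, 0], [0, 0, 0], [0, 0, 0], [0, 0, 0]])

```text
clock: 13.7
tool_pos: [0.4554, 0.2108, 0.159]
eef_rot: [0.733, 0.68, 0.001, -0.001]
contact_force: [0.7, 0.6, -0.5]
opening: 0.006
finger_force: 0.0
```

servo_tool(translation=[[0, 0, 0.023], [0, 0, 0.0235], [0, 0, 0.023], [0, 0, 0.0235], [0, 0, 0]], turn=[[0, 0, 0], [0, 0, 0], [0, 0, 0], [0, 0, 0], [0, 0, 0]])

```text
clock: 14.32
tool_pos: [0.4549, 0.2098, 0.0651]
eef_rot: [0.733, 0.68, -0.001, -0.002]
contact_force: [-0.6, 0.4, 0.4]
opening: 0.009
finger_force: 0.0
```

```bash
python3 - <<'E'
from h import *
p,R=now(); st=r.get_state(); print(st["clock"],tostand(p).round(4),st["contact_force"].round(1))
Q=tostand(pts(optics.snapshot("wrist")).reshape(-1,3)); m=(Q[:,2]>.064)&(Q[:,2]<.09)&(Q[:,1]>.11)&(Q[:,1]<.2)&(Q[:,0]>-.128)&(Q[:,0]<-.09)
print(m.sum(), np.percentile(Q[m],[5,50,95],axis=0).round(3) if m.any() else 0)
E
```

```text
14.325 [-0.147   0.1598  0.0651] [-0.6  0.4  0.4]
68 [[-0.113  0.159  0.064]
 [-0.109  0.16   0.066]
 [-0.106  0.161  0.069]]
```

servo_tool(translation=[[-0.002, 0.01, -0.001], [-0.002, 0.01, -0.001], [0, 0.0055, 0], [-0.0005, 0.0055, 0], [-0.001, 0.0055, 0], [-0.001, 0.0055, 0], [-0.002, 0.005, 0], [-0.002, 0.005, 0], [-0.0025, 0.0045, 0], [-0.003, 0.0045, 0]], turn=[[0, 0, 0], [0, 0, 0], [0, 0, 0], [0, 0, 0], [0, 0, 0], [0, 0, 0], [0, 0, 0], [0, 0, 0], [0, 0, 0], [0, 0, 0]])

```text
clock: 15.62
tool_pos: [0.5166, 0.1889, 0.0686]
eef_rot: [0.733, 0.68, 0.001, -0.001]
contact_force: [-1.3, 0.1, 0.3]
opening: 0.002
finger_force: 0.4
```

servo_tool(translation=[[-0.0035, 0.004, 0], [-0.0035, 0.004, 0], [-0.004, 0.0035, 0], [-0.0045, 0.003, 0], [-0.0045, 0.0025, 0], [-0.0045, 0.002, 0], [-0.005, 0.0015, 0], [-0.005, 0.001, 0], [0, 0, 0]], turn=[[0, 0, 0], [0, 0, 0], [0, 0, 0], [0, 0, 0], [0, 0, 0], [0, 0, 0], [0, 0, 0], [0, 0, 0], [0, 0, 0]])

```text
clock: 16.75
tool_pos: [0.5349, 0.1519, 0.0685]
eef_rot: [0.734, 0.679, 0.001, -0.0]
contact_force: [0.1, -0.9, 1.0]
opening: 0.008
finger_force: 0.0
```

```bash
python3 - <<'E'
from h import *
n=now(); p,R=n; st=r.get_state(); print(st["clock"],tostand(p).round(4),st["contact_force"].round(1))
s=optics.snapshot("wrist"); cv2.imwrite("pics/w6.png",s["img"][:,:,::-1])
q=tostand(p); A=pose(q[0],q[1]+.015,.067); B=pose(q[0],q[1]+.015,.16)
U=pose(-.155,-.158,.16); D=pose(-.155,-.158,.067); S=swing(-1,1.65,-.05,18)
rows(lin(n,A,2)+lin(A,B,4)+lin(B,U,12)+lin(U,D,4)+lin(D,S[0],3)+S[1:],n); print(tostand(S[0][0]),tostand(S[-1][0]))
E
```

```text
16.75 [-0.0627  0.1083  0.0685] [ 0.1 -0.9  1. ]
{"translation": [[0.0075, 0.0, 0.0008], [0.0075, 0.0, 0.0007], [-0.0, 0.0, -0.0232], [-0.0, 0.0, -0.0233], [-0.0, 0.0, -0.0232], [-0.0, 0.0, -0.0233], [-0.0235, -0.0077, 0.0], [-0.0234, -0.0077, 0.0], [-0.0235, -0.0077, 0.0], [-0.0234, -0.0077, 0.0]] , "turn": [[0.0, -0.001, 0.001], [0.0, -0.001, 0.0], [0.0, 0.0, 0.0], [0.0, 0.0, 0.0], [0.0, 0.0, 0.0], [0.0, 0.0, 0.0], [0.0, 0.0, 0.0], [0.0, 0.0, 0.0], [0.0, 0.0, 0.0], [0.0, 0.0, 0.0]] }
{"translation": [[-0.0235, -0.0076, 0.0001], [-0.0234, -0.0077, -0.0], [-0.0234, -0.0077, -0.0], [-0.0235, -0.0077, -0.0], [-0.0234, -0.0077, -0.0], [-0.0235, -0.0077, -0.0], [-0.0234, -0.0077, 0.0], [-0.0235, -0.0077, 0.0], [0.0001, -0.0, 0.0233], [-0.0, -0.0, 0.0232]] , "turn": [[0.0, 0.0, 0.0], [0.0, 0.0, 0.0], [0.0, 0.0, 0.0], [0.0, 0.0, 0.0], [0.0, 0.0, 0.0], [0.0, 0.0, 0.0], [0.0, 0.0, 0.0], [0.0, 0.0, 0.0], [0.0, 0.0, 0.0], [0.0, 0.0, 0.0]] }
{"translation": [[-0.0, -0.0, 0.0233], [-0.0, -0.0, 0.0232], [0.0012, 0.0055, 0.0], [0.0013, 0.0055, 0.0], [0.0013, 0.0056, 0.0], [-0.0013, 0.0056, 0.0], [
[... 247 characters left out ...]
.0, 0.0], [0.0, 0.0, 0.0]] }
{"translation": [[0.0013, 0.0055, 0.0], [0.0017, 0.0052, 0.0], [0.0023, 0.0051, 0.0], [0.0026, 0.0048, 0.0], [0.003, 0.0045, 0.0], [0.0034, 0.0041, 0.0], [0.0038, 0.0038, 0.0], [0.0041, 0.0034, 0.0], [0.0043, 0.0029, 0.0], [0.0045, 0.0025, 0.0]] , "turn": [[0.0, 0.0, 0.0], [0.0, 0.0, 0.0], [0.0, 0.0, 0.0], [0.0, 0.0, 0.0], [0.0, 0.0, 0.0], [0.0, 0.0, 0.0], [0.0, 0.0, 0.0], [0.0, 0.0, 0.0], [0.0, 0.0, 0.0], [0.0, 0.0, 0.0]] }
{"translation": [[0.0048, 0.0021, 0.0], [0.0048, 0.0015, 0.0], [0.005, 0.0011, 0.0]] , "turn": [[0.0, 0.0, 0.0], [0.0, 0.0, 0.0], [0.0, 0.0, 0.0]] }
maxd 0.0235 0.001
[-0.13840726 -0.15423103  0.067     ] [-0.06369514 -0.10969179  0.067     ]
```

View pics/w6.png

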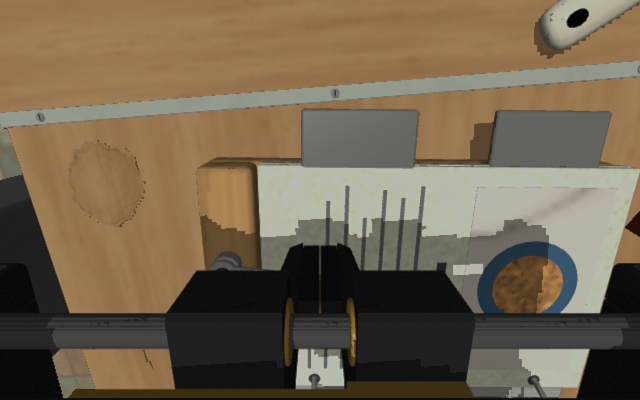

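The wrist view shows both tabs on the left pile, with the card flat. The left clip's pivot is at (228,262) and the clip now lies in beneath the fingers. Right clip next.

servo_tool(translation=[[0.0075, 0, 0], [0.0075, 0, 0], [0, 0, -0.023], [0, 0, -0.023], [0, 0, -0.023], [0, 0, -0.023], [-0.0235, -0.0075, 0], [-0.0235, -0.0075, 0], [-0.0235, -0.0075, 0], [-0.0235, -0.0075, 0]], turn=[[0, 0, 0], [0, 0, 0], [0, 0, 0], [0, 0, 0], [0, 0, 0], [0, 0, 0], [0, 0, 0], [0, 0, 0], [0, 0, 0], [0, 0, 0]])

```text
clock: 18.05
tool_pos: [0.4987, 0.0762, 0.1604]
eef_rot: [0.733, 0.68, 0.001, -0.001]
contact_force: [-0.1, -0.8, -0.4]
opening: 0.003
finger_force: 0.0
```

servo_tool(translation=[[-0.0235, -0.008, 0], [-0.0235, -0.008, 0], [-0.0235, -0.008, 0], [-0.0235, -0.008, 0], [-0.0235, -0.008, 0], [-0.0235, -0.008, 0], [-0.0235, -0.008, 0], [-0.0235, -0.008, 0], [0, 0, 0]], turn=[[0, 0, 0], [0, 0, 0], [0, 0, 0], [0, 0, 0], [0, 0, 0], [0, 0, 0], [0, 0, 0], [0, 0, 0], [0, 0, 0]])

```text
clock: 19.18
tool_pos: [0.4204, -0.1076, 0.16]
eef_rot: [0.734, 0.679, 0.0, -0.001]
contact_force: [-0.3, 1.1, 0.4]
opening: 0.002
finger_force: 0.0
```

```bash
python3 - <<'E'
from h import *
n=now(); p,R=n; print(tostand(p).round(4))
Q=tostand(pts(optics.snapshot("wrist")).reshape(-1,3))
m=(Q[:,2]>.06)&(Q[:,2]<.09)&(Q[:,1]<-.1)&(Q[:,1]>-.2)&(Q[:,0]<-.08)&(Q[:,0]>-.16); print(m.sum(),np.percentile(Q[m],[5,50,95],axis=0).round(3))
m=(Q[:,2]>.06)&(Q[:,2]<.09)&(Q[:,1]>.05); print(m.sum(),np.percentile(Q[m],[5,50,95],axis=0).round(3) if m.any() else 0)
D=pose(-.157,-.158,.069); rows(lin(n,D,4),n)
E
```

```text
[-0.1566 -0.1593  0.16  ]
464 [[-0.125 -0.152  0.061]
 [-0.12  -0.145  0.082]
 [-0.114 -0.141  0.084]]
0 0
{"translation": [[0.0003, -0.0001, 0.0228], [0.0003, -0.0001, 0.0227], [0.0003, -0.0001, 0.0228], [0.0003, -0.0, 0.0227]] , "turn": [[-0.0, -0.0, -0.0], [-0.0, -0.001, -0.0], [-0.0, -0.0, -0.001], [-0.0, -0.001, 0.0]] }
maxd 0.0228 0.001
```

servo_tool(translation=[[0, 0, 0.0225], [0, 0, 0.0225], [0, 0, 0.0225], [0, 0, 0.0225], [0.0015, 0.006, 0], [0.0015, 0.006, 0], [0.001, 0.0055, 0], [-0.001, 0.0055, 0], [-0.0005, 0.0055, 0], [0, 0.0055, 0]], turn=[[0, 0, 0], [0, 0, 0], [0, 0, 0], [0, 0, 0], [0, 0, 0], [0, 0, 0], [0, 0, 0], [0, 0, 0], [0, 0, 0], [0, 0, 0]])

```text
clock: 20.48
tool_pos: [0.4552, -0.1066, 0.0701]
eef_rot: [0.733, 0.68, 0.001, -0.001]
contact_force: [-0.6, 0.7, 0.6]
opening: 0.005
finger_force: 0.4
```

servo_tool(translation=[[0.0005, 0.0055, 0], [0.001, 0.0055, 0], [0.0015, 0.0055, 0], [0.0015, 0.005, 0], [0.0025, 0.005, 0], [0.0025, 0.005, 0], [0.003, 0.0045, 0], [0.0035, 0.004, 0], [0.004, 0.004, 0], [0.004, 0.0035, 0]], turn=[[0, 0, 0], [0, 0, 0], [0, 0, 0], [0, 0, 0], [0, 0, 0], [0, 0, 0], [0, 0, 0], [0, 0, 0], [0, 0, 0], [0, 0, 0]])

```text
clock: 21.72
tool_pos: [0.5045, -0.0859, 0.07]
eef_rot: [0.733, 0.68, 0.001, -0.001]
contact_force: [-0.7, -0.4, -1.0]
opening: 0.004
finger_force: 0.3
```

servo_tool(translation=[[0.0045, 0.003, 0], [0.0045, 0.0025, 0], [0.005, 0.002, 0], [0.005, 0.0015, 0], [0.005, 0.001, 0], [0, 0, 0], [-0.0075, 0, 0], [-0.0075, 0, 0], [0, 0, -0.03], [0, 0, -0.03]], turn=[[0, 0, 0], [0, 0, 0], [0, 0, 0], [0, 0, 0], [0, 0, 0], [0, 0, 0], [0, 0, 0], [0, 0, 0], [0, 0, 0], [0, 0, 0]])

```text
clock: 22.98
tool_pos: [0.5142, -0.0793, 0.1304]
eef_rot: [0.734, 0.679, 0.0, -0.001]
contact_force: [0.6, 0.3, 0.1]
opening: 0.005
finger_force: 0.0
```

servo_tool(translation=[[0, 0, -0.03], [0, 0, -0.03], [-0.02, -0.02, -0.02], [-0.03, -0.03, -0.01], [-0.03, -0.03, 0], [-0.03, -0.03, 0], [-0.02, -0.02, 0], [0, 0, 0]], turn=[[0, 0, 0], [0, 0, 0], [0, 0, 0], [0, 0, 0], [0, 0, 0], [0, 0, 0], [0, 0, 0], [0, 0, 0]])

```text
clock: 23.98
tool_pos: [0.3731, -0.1999, 0.2198]
eef_rot: [0.735, 0.678, 0.0, -0.001]
contact_force: [-0.1, 0.3, 0.1]
opening: 0.004
finger_force: 0.0
```

```bash
python3 - <<'E'
from h import *
n=now(); p,R=n; print(tostand(p).round(4))
for v in("top","wrist"):
    s=optics.snapshot(v); Q=tostand(pts(s).reshape(-1,3)); I=s["img"].reshape(-1,3)
    for lo,hi in((-.17,-.04),(.04,.18)):
        m=(Q[:,2]>.066)&(Q[:,2]<.09)&(Q[:,1]<hi)&(Q[:,1]>lo)&(Q[:,0]<-.03)&(Q[:,0]>-.16)
        if m.any(): print(v,lo,m.sum(),np.median(Q[m],0).round(3))
    if v=="top": cv2.imwrite("pics/t9.png",cv2.resize(s["img"][130:290,180:440],None,fx=3,fy=3)[:,:,::-1])
E
```

```text
[-0.1967 -0.255   0.2198]
top -0.17 23 [-0.057 -0.087  0.082]
top 0.04 21 [-0.056  0.091  0.08 ]
```

View pics/t9.png

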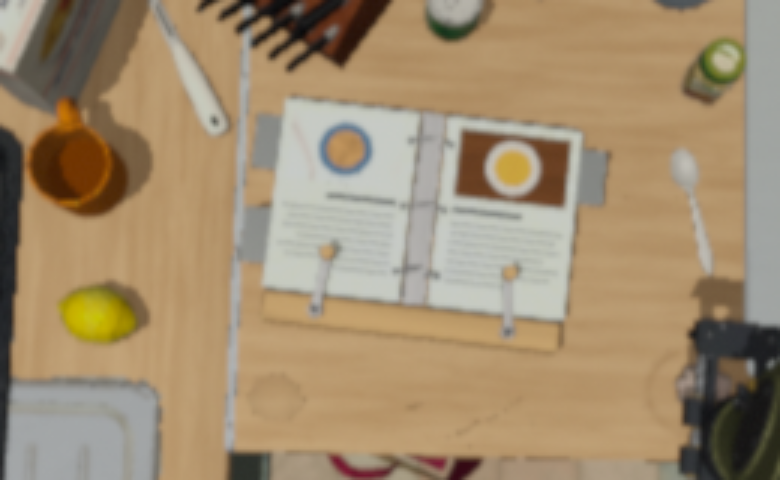

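Both clips point in, with knobs at (328,250) and (511,270) and angles within about 0.15 rad of straight. The card lies flat on the left and the hand is clear, so I'm handing in.

```bash
python3 -c "
from plant import r
print(r.finish_job())"
```

```text
the job is handed in; nothing more can be done
None
```

The top card is turned flat onto the left-hand pile, both clips point in over the cards, and the hand is clear; I handed the job in at about 24 s, but it returned no verdict, so I don't know how it was judged.

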